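# Seat a flow cell in its loading nest and close the side jaw to the gauge mark

## Robot

A 6-joint arm with a two-finger parallel gripper is mounted at the origin on a cart in front of the work surface, level with it; the furniture and walls round the work are solid. World frame = base frame: x ahead of the robot, y to its left, z up, the work surface at z = 0. Lengths are in m, angles in rad, forces in N, time in s.
With the tool pointing down it reaches from about 0.275 to 0.825 m from the base axis. Payload 5.2 kg.
Tool frame: the origin (TCP) lies at the very end of the fingers, on their centre line; the grasp point (between the pads) lies 19 mm behind it (manip.tcp_to_grasp is the distance from the TCP to the grasp point, in m); z points along the fingers, x is the direction in which the jaws open and shut, and the axes are right-handed (so a half turn about z gives the same grasp; the last joint's range is limited). The gripper opens to 93 mm and grips with 3 to 60 N. Pads are 15 mm wide; open, the fingers measure 128 mm over their backs; the gripper's body (75 mm by 188 mm) begins 65 mm behind the grasp point.
Start: joints at [-1.425, 0.259, 1.535, -0, 1.348, -0.203], TCP at [0.188, -0.517, 0.219] pointing down, gripper open.
Joint ranges: [-3.14, 3.14], [-0.91, 2.08], [0.19, 2.58], [-1.22, 4.36], [0.22, 2.71], [-3.12, 3.12]. Speed limits (rad/s): [2.57, 2.57, 3.14, 3.14, 3.14, 3.14].

## Interface

Orientations are given as a unit quaternion [w, x, y, z].
In Python, from plant import manip gives the robot as it stands.
- The arm moves only by the shell command python3 -m pendant 'ROWS' [OPENING] [FORCE]. ROWS is JSON, one flat list of numbers, 6 for each row, row after row: the shift along the tool's x, y, z normalised to -1 to 1, where 1 is 500 mm, then the turn, a rotation vector about the tool's x, y, z normalised to -1 to 1, where 1 is pi rad. A call has 1 to 12 rows; each row is the pose to reach, as a shift and turn from the pose commanded when the call began, along the tool's axes at that moment, turning the shorter way round; what a row does not reach only later rows make up. A row lasts 1/8 s, in which the tool goes at most 62.5 mm and 10.7 degrees, less where a joint would pass 70% of its speed; a pose out of reach is approached as far as the arm can. A call with a number of a shift or a turn outside -1 to 1 is refused whole. A call with a gripper value outside its range is refused whole. OPENING is the gripper command: -1 is shut, 1 is fully open, values between are in proportion, set as the call begins (- or left out, the last holds). The fingers move at their own pace and stop on an object; FORCE is the grip in N (left out, the last holds). Time passes only in rows, so rows that repeat a pose let the fingers close. It gives the time, the measured TCP pose, the force and the opening at its end, in the units of the state.
- manip.get_state(): the state, without advancing time (a new reading comes with each control period).
- manip.read_camera(name): name is "scene" or "top"; returns the picture (400x640x3 uint8, red, green, blue); there is no depth.
- manip.camera_info(name): a dict with "camera_matrix" (3x3 intrinsics, pixels), "xyz" and "rotation" of the camera in the world. Camera axes: x right, y up, looking along -z (the intrinsics and any distortion apply to the point x, -y, -z); pixel columns grow to the right and rows downward; lengths in m; the calibration is good to about 2 mm. A picture is of the moment at which its call begins. camera_info takes no time and is no camera call.
- manip.job_done(): hands the job in, once; it reports no verdict.
The state is a dict: "t": time; "joints": joint angles; "joint_vel": joint speeds; "joint_torque": joint torques, N m; "tcp_pos": TCP position; "orientation": TCP orientation; "contact_force": force on the tool from outside, world axes, zero at the start; "wrist_torque": the same for the moment, N m; "grip_width": finger opening in m.
Only numpy, scipy, OpenCV 4.12 (cv2) and the standard library are available. Lean on these libraries where they do the work, as an engineer would, in place of code of your own. Each camera call takes 0.05 s, during which the arm holds its last target. There are 200 camera calls.

## Task

Load the flow cell in the loading nest with a fingertip, gripping and lifting nothing. With the side jaw still standing off, first push the flow cell along the bed by its near end until it is fully home against the end stop. Then roll the knurled thumbwheel under the fingertip, moving the jaw by the wheel alone, until the jaw's index line is level with the long gauge line and the pad holds the flow cell square against the fence, without over-tightening past the line and without disturbing the bottle, vial, timer or tissue box.

Things in the scene. Friction and masses are not known exactly. Their poses are not given: they have to be found in the camera images.
- chip_nest: fixed loading nest, black body with aluminium fence, stop and rails, 116 x 120 mm. Origin on the table under it; own x ahead (yaw at most 0.4 rad), y left, z up. In its frame (mm): bed top z 26 over x -58..58, y -52..-4 and x -14..58, y -52..68; jaw block x -5..41, top z 44; scale rail x 42..56, y 7..67, top z 44; low guide rail x -13..-6, y 4..67, top z 31
- fence_face (a point): foot of the fence's face, middle of its length: the fixed side wall on the right of the bed, x -4..40 mm and face at y -33 mm in the nest's frame, 10 mm high above the bed; the flow cell's long side must lie along it
- stop_face (a point): foot of the end stop's face, the wall across the far end of the bed that the flow cell's far end must touch: face at x 48 mm, y -46..4 mm in the nest's frame, 10 mm high above the bed
- flow_cell: loose flat white cartridge with a glass window, 26 x 76 x 8 mm (solid 6 mm high, ports above), 24 to 42 g, flat on the bed, lengthwise along the nest's x within 0.1 rad. Origin: centre of its underside; own y is its length. Starts 14 to 24 mm short of the stop. Home: centre at x 10 mm (and y -20 mm once against the fence) in the nest's frame; its near end sticks out of the jaws by 23 mm or more
- jaw_slide (a joint): travel of the side jaw in m: 0 fully open (46 mm from fence to pad), grows as it closes toward the fence (the nest's -y). The index line meets the gauge line at 0.023; the pad meets a flow cell lying against the fence at 0.020; end of travel 0.029. Starts at 0.001 to 0.0095, stays where it is left
- jaw_index (a point): far end of the black index line across the top of the jaw block, 44 mm above the table, at the edge next to the scale rail; moves with the jaw
- gauge_mark (a point): near end of the gauge line on top of the scale rail, 44 mm above the table: the one long thick line, with a small diamond at its far end; the other ticks are short and thin, 5 mm apart. The jaw is right when jaw_index is level with this along the nest's y
- wheel_center (a point): centre of the knurled steel thumbwheel at the nest's front left: 48 mm diameter, 16 mm wide along its axle, which is level and along the nest's x; rim top 24 mm above this point, free above and in front. Rack and pinion: 24 mm of rim moves the jaw 5 mm, the same way as the wheel's top (toward the nest's -y closes). Turns with about 2 N at the rim; takes several strokes
- jaw: the steel jaw block on the nest, not to be pushed directly; its origin is that of the nest when fully open and moves with the jaw
- pad: black spring-loaded pad, 28 mm long, on the jaw's face toward the fence; yields up to 8 mm at about 0.7 N per mm; bears on the flow cell's side when the jaw is closed. Its origin is that of jaw
- dropper_bottle: bystander: blue bottle with a long white nozzle, 34 mm wide, 104 mm high, right of the nest; origin at its foot
- vial_navy: bystander: small capped vial, 13 mm wide, 45 mm high, right of the nest; origin at its foot
- timer: bystander: white timer, 23 x 58 x 60 mm, standing left of the nest; origin at its foot
- lens_tissue: bystander: small flat carton, 50 x 83 x 14 mm, left of the nest; origin at its foot

How it is judged:
By the outcome, as a careful person would: the job done as asked, in the order asked, and still so for the second after the job is handed in, with the robot touching nothing.
It also fails if it takes over 54 s, if anything falls off the work surface, if the arm or the gripper's body presses on something with over 40 N, if the wrist force passes 120 N, or if a joint passes its speed limit or range.

## Working session

There is one attempt and no reset: what is moved stays moved. The work goes in short steps, Python scripts to look and compute and a shell command to move; the robot and the scene stay as the last step left them, time stands still between calls to the robot, and variables do not carry over. Pictures are saved under pics/ and viewed, about 8 in all and at most 12, crops included, and the job is handed in when it is done.

```bash
mkdir -p pics; ls
python3 - <<'E'
from plant import manip
import cv2
for n in("scene","top"):
    im=manip.read_camera(n); cv2.imwrite(f"pics/{n}0.png",im[:,:,::-1])
    i=manip.camera_info(n); print(n,i)
s=manip.get_state();print(s)
E
```

```text
pics
scene {'camera_matrix': array([[422.08639181,   0.        , 318.18027746],
       [  0.        , 422.08639181, 201.1912204 ],
       [  0.        ,   0.        ,   1.        ]]), 'xyz': array([0.09705362, 0.76271611, 0.6080132 ]), 'rotation': array([-0.30576838, -0.13780095,  0.4027841 ,  0.85163464])}
top {'camera_matrix': array([[400.82162545,   0.        , 323.09970055],
       [  0.        , 400.82162545, 205.32119064],
       [  0.        ,   0.        ,   1.        ]]), 'xyz': array([0.33953426, 0.28357779, 0.89503398]), 'rotation': array([ 0.70792916,  0.05722814, -0.07329411, -0.70013514])}
{'t': 0.1, 'joints': array([-1.42481887e+00,  2.59264941e-01,  1.53592833e+00, -4.22143636e-06,
        1.34798963e+00, -2.02794989e-01]), 'joint_vel': array([ 4.58523864e-04, -1.88833272e-03, -2.10575997e-03,  4.15584284e-05,
       -9.78955550e-04, -6.11803243e-04]), 'joint_torque': array([ 1.46715982e-03, -4.38211262e+01, -2.84642386e+01,  7.19986903e-02,
        3.63695039e-02, -5.30454076e-05]), 'tcp_pos': array([ 0.18791327, -0.51640584,  0.21792181]), 'orientation': array([-5.76565533e-04,  8.19067901e-01, -5.73696035e-01, -5.47534516e-04]), 'contact_force': array([-0.23172064, -0.27828277,  0.07037209]), 'wrist_torque': array([ 0.02060889,  0.04776827, -0.02375669]), 'grip_width': 0.09327670035739345}
```

View pics/scene0.png

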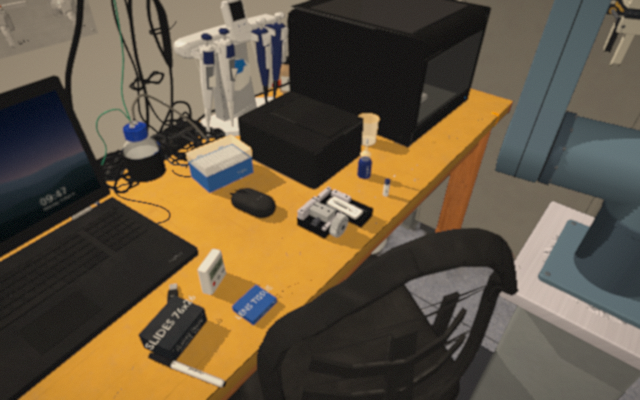

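View pics/top0.png

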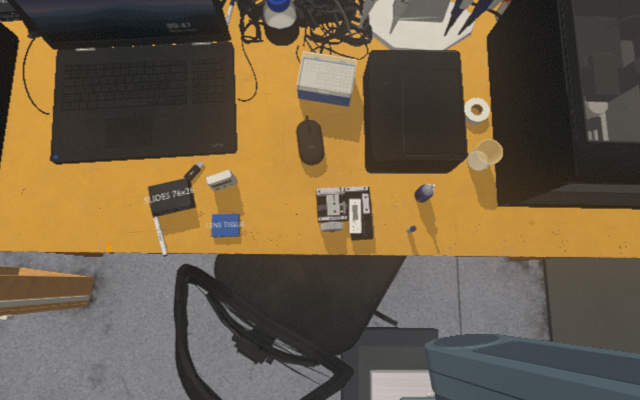

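The scene view shows the nest at about (335,212), and the top view shows it at about (343,211). The bottle (top 425,192) and vial (411,229) are to its right, and the tissue box (226,225) and timer (220,180) are to its left. I'll enlarge both crops.

```bash
cat > h.py <<'E'
import numpy as np, cv2
from scipy.spatial.transform import Rotation as R
from plant import manip
def cam(n):
    i=manip.camera_info(n); q=i["rotation"]; r=R.from_quat([q[1],q[2],q[3],q[0]]).as_matrix()
    return i["camera_matrix"],i["xyz"],r
def proj(n,P):
    K,c,r=cam(n); p=(np.atleast_2d(P)-c)@r*[1,-1,-1]; p=p@K.T; return p[:,:2]/p[:,2:]
def ray(n,uv,z):
    K,c,r=cam(n); uv=np.atleast_2d(uv); d=np.c_[uv,np.ones(len(uv))]@np.linalg.inv(K).T*[1,-1,-1]@r.T
    return c+d*((z-c[2])/d[:,2])[:,None]
def crop(im,u,v,w,h,k): return cv2.resize(im[v:v+h,u:u+w,::-1],None,fx=k,fy=k,interpolation=cv2.INTER_CUBIC)
E
python3 - <<'E'
from h import *
t=cv2.imread("pics/top0.png")[:,:,::-1]; s=cv2.imread("pics/scene0.png")[:,:,::-1]
cv2.imwrite("pics/t1.png",crop(t,308,178,72,66,9)); cv2.imwrite("pics/s1.png",crop(s,290,180,90,62,8))
print(ray("top",[[343,210],[425,196],[411,229]],0.03))
E
```

```text
[[0.49155973 0.22079807 0.03      ]
 [0.52547395 0.03854914 0.03      ]
 [0.45137762 0.07212042 0.03      ]]
```

View pics/t1.png

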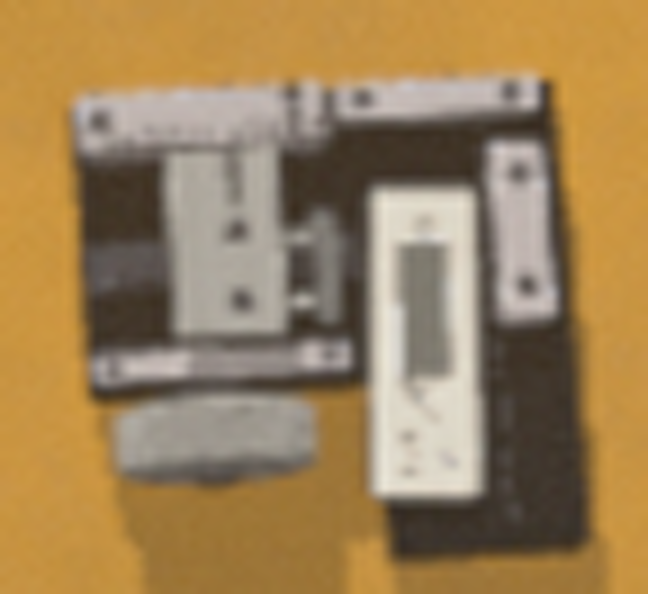

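View pics/s1.png

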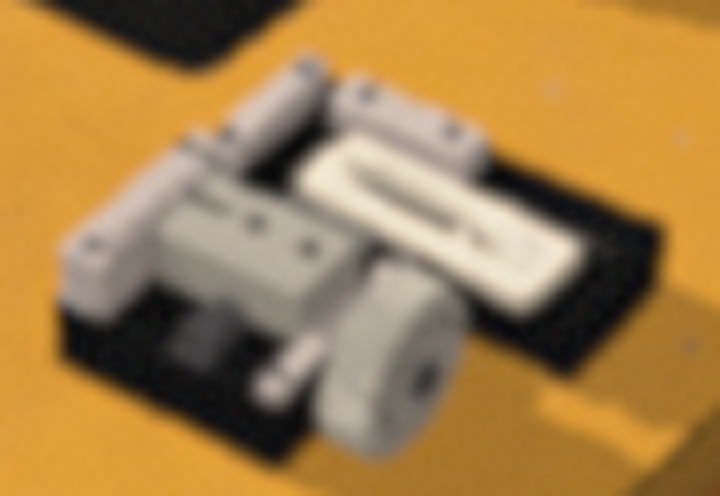

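The top crop shows bed corners at (588,545), (395,557) and (548,78), and the fence's left edge from (487,145) to (500,325). The index line's far end is at (235,152), the gauge line is near x≈293, and the wheel is centred on (215,437). The jaw stands off, and the cell is short of the stop. Next I'll fit the poses.

```bash
cat > fit.py <<'E'
from h import *
from scipy.optimize import least_squares
T=lambda a:(np.array(a,float)+.5)/9-.5+[308,178]
S=lambda a:(np.array(a,float)+.5)/8-.5+[290,180]
F=[(-58,-52,26),(-58,-4,26),(58,-52,26),(40,-33,36),(-4,-33,36),(48,4,36),(48,-46,36),(42,67,44),(42,7,44),(-14,68,26)]
t=T([(588,545),(395,557),(549,78),(487,143),(500,325),(335,124),(543,112),(80,158),(328,138),(93,397)])
FS=[(-58,-52,26),(42,67,44),(40,-33,36),(-4,-33,36)]
s=S([(662,232),(103,262),(335,108),(478,170)])
def N(p,q): 
    q=np.atleast_2d(q)/1000.; c,k=np.cos(p[2]),np.sin(p[2])
    return np.c_[p[0]+c*q[:,0]-k*q[:,1],p[1]+k*q[:,0]+c*q[:,1],q[:,2]]
def inv(p,w):
    d=np.atleast_2d(w)[:,:2]-p[:2]; c,k=np.cos(p[2]),np.sin(p[2]); return 1000*np.c_[c*d[:,0]+k*d[:,1],-k*d[:,0]+c*d[:,1]]
if __name__=="__main__":
    f=lambda p:np.r_[(proj("top",N(p,F))-t).ravel()]
    g=lambda p:np.r_[f(p),(proj("scene",N(p,FS))-s).ravel()]
    for e in(f,g):
        o=least_squares(e,[.49,.22,0],loss="soft_l1",x_scale=[.01,.01,.1]);p=o.x;print(p,np.round(e(p).reshape(-1,2),1).tolist())
        np.save("pose.npy",p)
    print("scene resid",(proj("scene",N(p,FS))-s).round(1).tolist())
    print("index/gauge",inv(p,ray("top",T([(235,150),(293,148)]),.044)))
    print("cell top corners",inv(p,ray("top",T([(370,188),(475,188),(485,495),(373,497)]),.032)))
    # wheel: near-face hub in scene, silhouette in top
    for z in(.02,.026,.03,.035): print(z,"hub scene",inv(p,ray("scene",S([(427,377)]),z)),"top rim",inv(p,ray("top",T([(115,440),(318,430),(215,485),(215,395)]),z)).round(1).tolist())
    q=manip.get_state()["orientation"];print(R.from_quat([*q[1:],q[0]]).as_matrix().round(3))
E
python3 fit.py
```

```text
[0.48490719 0.20999888 0.07277621] [[0.6, 0.0], [0.2, 0.1], [0.5, 0.2], [0.1, 0.3], [0.3, -0.2], [-0.1, -0.1], [-0.6, -0.1], [-0.2, -0.4], [-0.2, 0.3], [-0.6, -0.2]]
[0.48488514 0.21030292 0.06553295] [[0.3, 0.2], [-0.2, 0.1], [0.5, 0.3], [0.1, 0.5], [0.1, -0.0], [-0.1, -0.1], [-0.6, 0.1], [-0.2, -0.6], [-0.2, 0.3], [-0.8, -0.4], [1.9, -0.5], [0.4, 0.9], [-0.3, -1.1], [-1.1, -1.3]]
scene resid [[1.9, -0.5], [0.4, 0.9], [-0.3, -1.1], [-1.1, -1.3]]
index/gauge [[40.75899946 29.20758045]
 [40.52945123 15.17073673]]
cell top corners [[ 32.12022524  -3.97074327]
 [ 30.78665347 -29.6854585 ]
 [-44.64345644 -26.53332476]
 [-43.67020682   0.49560116]]
0.02 hub scene [[-32.44071021  30.3250503 ]] top rim [[-25.0, 61.5], [-25.2, 11.7], [-37.3, 37.7], [-15.2, 36.4]]
0.026 hub scene [[-35.68944313  35.89941432]] top rim [[-25.8, 61.6], [-25.9, 12.2], [-38.0, 38.0], [-16.0, 36.7]]
0.03 hub scene [[-37.85526508  39.61565701]] top rim [[-26.3, 61.7], [-26.5, 12.5], [-38.5, 38.2], [-16.6, 36.9]]
0.035 hub scene [[-40.56254252  44.26096037]] top rim [[-26.9, 61.8], [-27.1, 12.9], [-39.1, 38.5], [-17.3, 37.2]]
[[ 0.342 -0.94  -0.   ]
 [-0.94  -0.342  0.002]
 [-0.002 -0.    -1.   ]]
```

The fit gives yaw ≈0.07 and a jaw gap to the line of ≈14 mm, so the wheel rim has to travel ≈67 mm. The wheel centre is at nest (-26, 37), about 28 mm up. The cell is ≈16 mm short of the stop. I'll start moving.

```bash
cat > go.py <<'E'
import sys
from fit import *
p=np.load("pose.npy"); p[2]=.07
def st():
    s=manip.get_state(); q=s["orientation"]; M=R.from_quat([*q[1:],q[0]]); return s,M
if __name__=="__main__":
    s,M=st(); w=s["tcp_pos"]; n=inv(p,w)[0]
    print("t",round(s["t"],2),"nest",n.round(1),"z",(w[2]*1000).round(1),"F",s["contact_force"].round(1),"grip",round(s["grip_width"],4))
    for a in sys.argv[1:]:
        x,y,z=map(float,a.split(",")); W=N(p,[x,y,z])[0]
        a=-np.pi/2+p[2]; X=np.array([np.cos(a),np.sin(a),0]); Z=np.array([0,0,-1.]); G=R.from_matrix(np.c_[X,np.cross(Z,X),Z])
        print("shift",(M.inv().apply(W-w)/.5).round(4),"turn",((M.inv()*G).as_rotvec()/np.pi).round(4))
E
python3 go.py -62,-22,120; python3 -m pendant '[-0.55,-0.45,0,0,0,0.0888,-0.55,-0.45,0,0,0,0.0888,-0.55,-0.45,0,0,0,0.0888,-0.55,-0.45,0,0,0,0.0888,-0.55,-0.45,0,0,0,0.0888,-0.55,-0.45,0,0,0,0.0888,-0.55,-0.45,0,0,0,0.0888,-0.55,-0.45,0,0,0,0.0888]' -1 20; python3 go.py -62,-22,120 -62,-22,60
```

```text
t 0.1 nest [-347.1 -704.2] z 217.9 F [-0.2 -0.3  0.1] grip 0.0933
shift [-1.1544 -0.9235  0.1979] turn [-0.      0.0005  0.0887]
t: 1.1
tcp_pos: [0.3055, -0.182, 0.2187]
orientation: [0.0, 0.732, -0.682, 0.0]
contact_force: [-0.8, -0.1, 0.5]
grip_width: 0.0175
t 1.1 nest [-206.4 -378.8] z 218.7 F [-0.8 -0.1  0.5] grip 0.0175
shift [-0.7135 -0.2894  0.1968] turn [ 0.0001 -0.0002  0.0002]
shift [-0.7136 -0.2894  0.3168] turn [ 0.0001 -0.0002  0.0002]
```

```bash
python3 -m pendant '[-0.7135,-0.2894,0.1,0,0,0,-0.7135,-0.2894,0.1,0,0,0,-0.7135,-0.2894,0.1,0,0,0,-0.7135,-0.2894,0.1,0,0,0,-0.7135,-0.2894,0.1,0,0,0,-0.7135,-0.2894,0.1968,0,0,0,-0.7135,-0.2894,0.1968,0,0,0,-0.7135,-0.2894,0.1968,0,0,0,-0.7135,-0.2894,0.1968,0,0,0]' -1; python3 go.py -62,-22,60 -62,-22,29
```

```text
t: 2.22
tcp_pos: [0.4256, 0.183, 0.1204]
orientation: [0.0, 0.731, -0.682, 0.0]
contact_force: [-0.9, 0.3, -0.6]
grip_width: 0.0007
t 2.23 nest [-61.1 -23. ] z 120.4 F [-0.9  0.3 -0.6] grip 0.0007
shift [-0.0021  0.0018  0.1208] turn [ 0.0001 -0.0002 -0.0005]
shift [-0.0022  0.0018  0.1828] turn [ 0.0001 -0.0002 -0.0005]
```

```bash
python3 -m pendant '[-0.002,0.003,0.06,0,0,0,-0.002,0.003,0.12,0,0,0,-0.002,0.003,0.15,0,0,0,-0.002,0.003,0.18,0,0,0,-0.002,0.003,0.183,0,0,0,-0.002,0.003,0.183,0,0,0]'; python3 go.py -36,-22,29
python3 - <<'E'
from h import *
a=crop(manip.read_camera("top"),308,178,72,66,6);b=crop(manip.read_camera("scene"),290,170,90,72,5)
o=np.zeros((440,890,3),np.uint8);o=np.zeros((400,800,3),np.uint8);o[:396,:432]=a[:396];b=cv2.resize(b,(366,293));o[:293,434:]=b;cv2.imwrite("pics/a2.png",o)
E
```

```text
t: 2.98
tcp_pos: [0.4243, 0.1846, 0.0297]
orientation: [-0.001, 0.731, -0.683, 0.001]
contact_force: [-0.4, -0.6, 0.1]
grip_width: 0.0002
t 2.98 nest [-62.3 -21.4] z 29.7 F [-0.4 -0.6  0.1] grip 0.0002
shift [ 0.0011 -0.0525  0.0015] turn [-0.0005  0.     -0.0005]
```

View pics/a2.png

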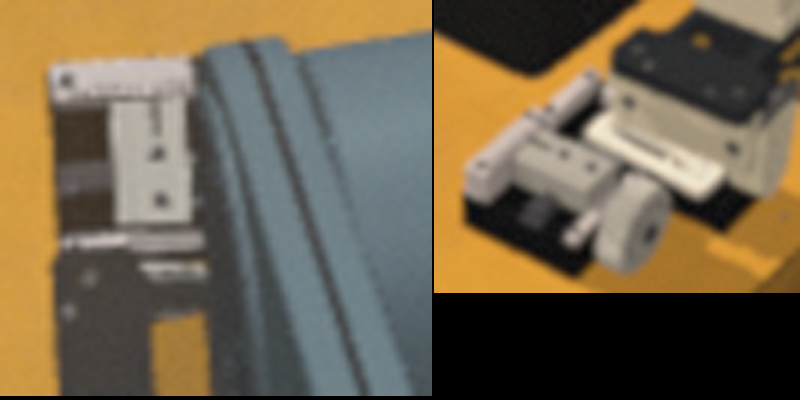

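The fingers are down just behind the cell's near end (scene crop about 715,165), nothing else touched. Now I'll push slowly.

```bash
python3 -m pendant '[0.001,0,0.003,0,0,0,0.001,-0.008,0.003,0,0,0,0.001,-0.016,0.003,0,0,0,0.001,-0.022,0.003,0,0,0,0.001,-0.026,0.003,0,0,0,0.001,-0.03,0.003,0,0,0,0.001,-0.034,0.003,0,0,0,0.001,-0.038,0.003,0,0,0,0.001,-0.042,0.003,0,0,0,0.001,-0.042,0.003,0,0,0]'; python3 go.py -36,-22,29
```

```text
t: 4.32
tcp_pos: [0.4446, 0.1863, 0.0273]
orientation: [-0.0, 0.731, -0.682, 0.0]
contact_force: [0.6, 0.3, 0.0]
grip_width: 0.0003
t 4.33 nest [-41.9 -21.1] z 27.3 F [0.6 0.3 0. ] grip 0.0003
shift [ 0.0018 -0.0117 -0.0034] turn [-0.0001  0.     -0.0001]
```

```bash
python3 -m pendant '[0,-0.002,-0.001,0,0,0,0,-0.004,-0.001,0,0,0,0,-0.006,-0.001,0,0,0,0,-0.008,-0.001,0,0,0,0,-0.008,-0.001,0,0,0]';python3 go.py; python3 -m pendant '[0,-0.002,0,0,0,0,0,-0.004,0,0,0,0,0,-0.004,0,0,0,0]'; python3 go.py;  python3 -m pendant '[0,-0.002,0,0,0,0,0,-0.003,0,0,0,0,0,-0.003,0,0,0,0]'; python3 go.py
```

```text
t: 4.95
tcp_pos: [0.4485, 0.1866, 0.0278]
orientation: [-0.0, 0.731, -0.682, 0.0]
contact_force: [0.7, -0.9, -0.2]
grip_width: 0.0006
t 4.95 nest [-38.  -21.1] z 27.8 F [ 0.7 -0.9 -0.2] grip 0.0006
t: 5.32
tcp_pos: [0.4505, 0.1867, 0.0278]
orientation: [-0.0, 0.731, -0.682, 0.0]
contact_force: [0.2, 0.6, -0.1]
grip_width: 0.0003
t 5.33 nest [-36.  -21.1] z 27.8 F [ 0.2  0.6 -0.1] grip 0.0003
t: 5.7
tcp_pos: [0.4517, 0.1868, 0.0277]
orientation: [0.0, 0.731, -0.682, -0.0]
contact_force: [-0.9, -0.6, 0.5]
grip_width: 0.0005
t 5.7 nest [-34.8 -21.1] z 27.7 F [-0.9 -0.6  0.5] grip 0.0005
```

```bash
for k in 1; do python3 -m pendant '[0,-0.002,0,0,0,0,0,-0.002,0,0,0,0]'; python3 -m pendant '[0,-0.002,0,0,0,0,0,-0.002,0,0,0,0]';  python3 -m pendant '[0,-0.002,0,0,0,0,0,-0.002,0,0,0,0]'; done | grep -E "pos|force"
python3 - <<'E'
from h import *
a=crop(manip.read_camera("top"),308,178,72,66,5);b=crop(manip.read_camera("scene"),300,175,80,60,6)
o=np.zeros((360,850,3),np.uint8);cv2.imwrite("pics/a3.png",b)
E
```

```text
tcp_pos: [0.4518, 0.1868, 0.0276]
contact_force: [-3.3, -0.2, 2.0]
tcp_pos: [0.4518, 0.1868, 0.0274]
contact_force: [-7.6, -1.3, 4.8]
tcp_pos: [0.4519, 0.1868, 0.0273]
contact_force: [-7.6, -0.8, 5.9]
```

View pics/a3.png

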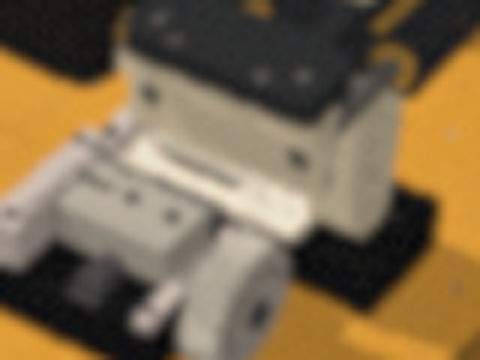

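Force jumped to ≈8 N with the tool stalled where I predicted, so the cell is home. The view shows it up to the stop. Now I'll back off, lift, and go over the wheel.

```bash
python3 -m pendant '[0,0.01,0,0,0,0,0,0.02,0,0,0,0,0,0.02,-0.07,0,0,0,0,0.02,-0.12,0,0,0,0,0.02,-0.12,0,0,0]' |grep force; python3 go.py -26,50,80 -26,50,58
```

```text
contact_force: [-0.9, 0.1, -1.6]
t 7.17 nest [-39.6 -21. ] z 89.6 F [-0.9  0.1 -1.6] grip 0.0004
shift [-0.1419 -0.027   0.0194] turn [-0.0018  0.0002 -0.0001]
shift [-0.1419 -0.0267  0.0634] turn [-0.0018  0.0002 -0.0001]
```

```bash
python3 -m pendant '[-0.142,-0.027,0,0,0,0,-0.142,-0.027,0.03,0,0,0,-0.142,-0.027,0.06,0,0,0,-0.142,-0.027,0.06,0,0,0,-0.142,-0.027,0.06,0,0,0]' |grep force; python3 go.py -26,50,54
python3 - <<'E'
from h import *
b=crop(manip.read_camera("scene"),290,165,100,75,6);cv2.imwrite("pics/a4.png",b)
E
```

```text
contact_force: [0.3, 0.6, -0.6]
t 7.8 nest [-28.4  48.9] z 57.4 F [ 0.3  0.6 -0.6] grip 0.0006
shift [-0.0023 -0.0048  0.0067] turn [ 0.0003 -0.0001 -0.0004]
```

View pics/a4.png

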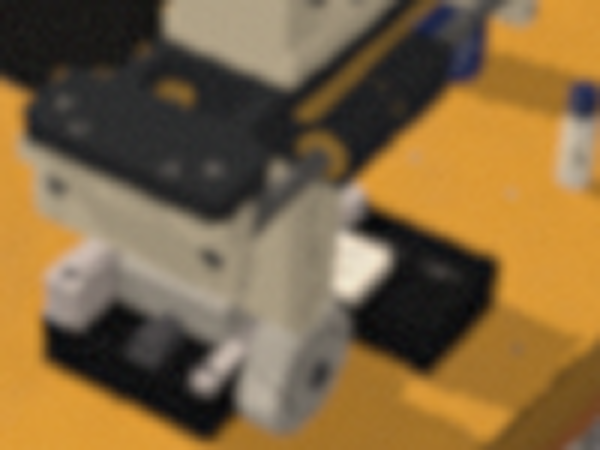

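Run:
```python
from go import *
P=[(-28,49,57),(-36,66,57),(-21,66,57),(-36,31,57),(-36,66,141),(-66,66,57),(10,66,57),(-66,143,141),(10,143,141),(-66,66,141),(10,66,141),(-26,37,24),(-26,37,50)]
for q,u in zip(P,(proj("scene",N(p,P))-[290,165])*6): print(q,u.round())
```

```text
(-28, 49, 57) [281. 313.]
(-36, 66, 57) [273. 352.]
(-21, 66, 57) [235. 333.]
(-36, 31, 57) [332. 293.]
(-36, 66, 141) [284. 145.]
(-66, 66, 57) [353. 390.]
(10, 66, 57) [156. 296.]
(-66, 143, 141) [222. 324.]
(10, 143, 141) [  4. 221.]
(-66, 66, 141) [369. 182.]
(10, 66, 141) [159.  91.]
(-26, 37, 24) [292. 365.]
(-26, 37, 50) [295. 307.]
```

The wide plate is the gripper body, 84 mm up, which matches the projection. The finger column is above the wheel and the vial and bottle are undisturbed. Next I'll touch down on the wheel in small steps.

```bash
(python3 -m pendant '[-0.0023,-0.0045,0.004,0,0,0,-0.0023,-0.0045,0.006,0,0,0,-0.0023,-0.0045,0.006,0,0,0]'; for k in 1; do python3 -m pendant '[0,0,0.003,0,0,0,0,0,0.003,0,0,0]';python3 -m pendant '[0,0,0.003,0,0,0,0,0,0.003,0,0,0]';python3 -m pendant '[0,0,0.003,0,0,0,0,0,0.003,0,0,0]'; done) |grep -E "pos|force"; python3 go.py
```

```text
tcp_pos: [0.4556, 0.2593, 0.0548]
contact_force: [-0.6, -0.5, -0.4]
tcp_pos: [0.4554, 0.2594, 0.0532]
contact_force: [0.3, -0.3, -0.1]
tcp_pos: [0.4554, 0.2594, 0.0516]
contact_force: [-0.7, -0.4, 0.4]
tcp_pos: [0.4554, 0.2594, 0.0501]
contact_force: [0.1, 0.6, -0.4]
t 8.97 nest [-26.  51.] z 50.1 F [ 0.1  0.6 -0.4] grip 0.0002
```

```bash
(python3 -m pendant '[0,0,0.002,0,0,0,0,0,0.002,0,0,0]';python3 -m pendant '[0,0,0.002,0,0,0,0,0,0.002,0,0,0]';python3 -m pendant '[0,0,0.002,0,0,0,0,0,0.002,0,0,0]'; python3 -m pendant '[0,0,0.002,0,0,0,0,0,0.002,0,0,0]') |grep -E "pos|force"
```

```text
tcp_pos: [0.4556, 0.2594, 0.0494]
contact_force: [-0.1, 0.9, 2.4]
tcp_pos: [0.4557, 0.2599, 0.0489]
contact_force: [-1.7, 2.2, 5.8]
tcp_pos: [0.4558, 0.2605, 0.0485]
contact_force: [-3.8, 2.5, 10.6]
tcp_pos: [0.4557, 0.2612, 0.0481]
contact_force: [-5.5, 4.6, 14.9]
```

```bash
(python3 -m pendant '[0.004,0,-0.001,0,0,0,0.008,0,-0.001,0,0,0,0.012,0,-0.001,0,0,0,0.016,0,-0.001,0,0,0]';python3 go.py;python3 -m pendant '[0.006,0,0,0,0,0,0.012,0,0,0,0,0,0.018,0,0,0,0,0,0.024,0,0,0,0,0,0.03,0,0,0,0,0]';python3 go.py) |grep -E "force|nest"
python3 - <<'E'
from h import *
b=crop(manip.read_camera("top"),308,178,72,66,6);cv2.imwrite("pics/a5.png",b)
E
```

```text
contact_force: [-10.3, 7.7, 29.9]
t 10.47 nest [-25.3  46. ] z 50.1 F [-10.3   7.7  29.9] grip 0.0005
contact_force: [-6.4, -3.1, 24.3]
t 11.1 nest [-25.1  28.5] z 50.1 F [-6.4 -3.1 24.3] grip 0.0004
```

View pics/a5.png

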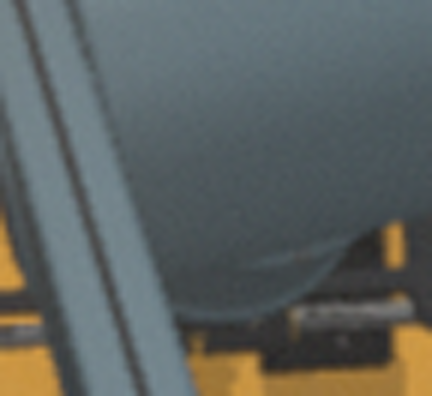

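```bash
(python3 -m pendant '[0,0,-0.03,0,0,0,-0.02,0.002,-0.03,0,0,0,-0.04,0.002,-0.03,0,0,0,-0.04,0.002,-0.015,0,0,0,-0.04,0.002,-0.006,0,0,0,-0.04,0.002,-0.006,0,0,0]';python3 go.py;python3 -m pendant '[0.006,0,0,0,0,0,0.012,0,0,0,0,0,0.018,0,0,0,0,0,0.018,0,0,0,0,0]';python3 go.py;python3 -m pendant '[0.006,0,0,0,0,0,0.012,0,0,0,0,0,0.018,0,0,0,0,0,0.024,0,0,0,0,0,0.024,0,0,0,0,0]';python3 go.py) |grep -E "nest"
```

```text
t 11.9 nest [-27.4  49. ] z 49.8 F [-2.9  3.6  8.9] grip 0.0006
t 12.4 nest [-27.4  39.4] z 50.9 F [-5.4  0.3 19.2] grip 0.0006
t 13.03 nest [-27.3  26.6] z 50.0 F [-3.3 -2.1  9.9] grip 0.0005
```

```bash
(python3 -m pendant '[0,0,-0.1,0,0,0,0,0,-0.2,0,0,0,0.1,0.05,-0.24,0,0,0,0.8,0.2,-0.24,0,0,0,0.8,0.2,-0.24,0,0,0,0.8,0.2,-0.24,0,0,0,0.8,0.2,-0.24,0,0,0,0.8,0.2,-0.24,0,0,0,0.8,0.2,-0.24,0,0,0,0.8,0.2,-0.24,0,0,0]';python3 go.py)|grep nest
cat > look.py <<'E'
import sys
from go import *
t=manip.read_camera("top");s=manip.read_camera("scene");np.save("t.npy",t)
cv2.imwrite(f"pics/{sys.argv[1]}.png",crop(t,308,178,72,66,9)); 
# profiles along nest y: index line (x 30..40) and rail (x 43..54), z 44
g=cv2.cvtColor(t,cv2.COLOR_RGB2GRAY).astype(np.float32)
def prof(xs,ys):
    P=np.array([[x,y,44] for y in ys for x in xs]); u=proj("top",N(p,P)).astype(np.float32)
    return cv2.remap(g,u[:,0].reshape(1,-1),u[:,1].reshape(1,-1),cv2.INTER_CUBIC).reshape(len(ys),-1).mean(1)
ys=np.arange(0,50,1.)
a=prof(np.arange(30,39,1),ys);b=prof(np.arange(45,54,1),ys)
for y,i,j in zip(ys,a,b): print(int(y),int(i),int(j),end=" | ")
E
python3 look.py b1
```

```text
t 14.28 nest [-127.8 -375.9] z 169.1 F [-0.1  0.3  0.6] grip 0.0007
0 57 139 | 1 50 146 | 2 52 143 | 3 54 131 | 4 53 117 | 5 53 104 | 6 50 105 | 7 57 121 | 8 75 141 | 9 100 159 | 10 126 170 | 11 145 168 | 12 162 156 | 13 167 138 | 14 171 124 | 15 172 123 | 16 170 140 | 17 166 158 | 18 153 166 | 19 132 169 | 20 119 171 | 21 123 171 | 22 139 172 | 23 153 171 | 24 163 172 | 25 170 174 | 26 170 175 | 27 170 175 | 28 170 176 | 29 169 176 | 30 168 178 | 31 167 181 | 32 169 183 | 33 168 181 | 34 164 178 | 35 154 176 | 36 134 178 | 37 113 179 | 38 86 178 | 39 68 178 | 40 54 179 | 41 53 179 | 42 54 177 | 43 54 173 | 44 54 173 | 45 54 175 | 46 55 176 | 47 54 175 | 48 53 173 | 49 54 172 |
```

View pics/b1.png

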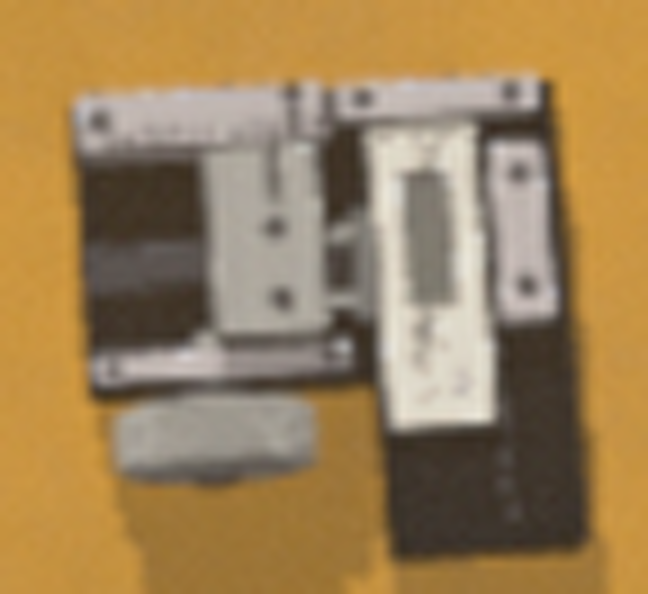

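The cell is home against the stop (crop y≈122), the index has moved to (275,150), and the gauge line is at (293,~115). About 5.2–5.7 mm of jaw travel remains, so rim travel so far equals tool travel with no slip. I'll do another stroke of ~20 mm.

```bash
python3 go.py -26,49,160; python3 -m pendant '[-0.85,-0.203,0.018,0,0,0,-0.85,-0.203,0.018,0,0,0,-0.85,-0.203,0.018,0,0,0,-0.85,-0.203,0.018,0,0,0,-0.85,-0.203,0.018,0,0,0,-0.85,-0.203,0.018,0,0,0,-0.85,-0.203,0.018,0,0,0,-0.85,-0.203,0.1,0,0,0,-0.85,-0.203,0.19,0,0,0,-0.85,-0.203,0.21,0,0,0,-0.85,-0.203,0.21,0,0,0]' >/dev/null; python3 go.py -26,49,50
```

```text
t 14.38 nest [-127.5 -372.8] z 169.0 F [-0.   0.6 -0.2] grip 0.0001
shift [-0.8439 -0.2013  0.0191] turn [ 0.0004  0.0005 -0.0007]
t 15.75 nest [-26.1  52.7] z 64.8 F [-0.6  0.5  0.3] grip 0.0005
shift [ 0.0074 -0.0002  0.0296] turn [ 0.0004 -0.0001  0.0003]
```

```bash
(python3 -m pendant '[0.0074,0,0.015,0,0,0,0.0074,0,0.028,0,0,0,0.0074,0,0.034,0,0,0,0.0074,0,0.034,0,0,0]';python3 go.py;python3 -m pendant '[0.006,0,0,0,0,0,0.012,0,0,0,0,0,0.018,0,0,0,0,0,0.024,0,0,0,0,0,0.024,0,0,0,0,0]';python3 go.py;python3 -m pendant '[0.006,0,0,0,0,0,0.012,0,0,0,0,0,0.016,0,0,0,0,0,0.016,0,0,0,0,0]';python3 go.py) |grep -E "nest"
```

```text
t 16.25 nest [-24.5  49.3] z 49.6 F [-3.2  2.5 11.1] grip 0.0003
t 16.88 nest [-24.4  37. ] z 50.9 F [-6.8  0.7 21.8] grip 0.0003
t 17.38 nest [-24.3  28.2] z 50.2 F [-4.2 -2.4 18.3] grip 0.0006
```

```bash
(python3 -m pendant '[0,0,-0.1,0,0,0,0,0,-0.2,0,0,0,0.1,0.05,-0.24,0,0,0,0.8,0.2,-0.24,0,0,0,0.8,0.2,-0.24,0,0,0,0.8,0.2,-0.24,0,0,0,0.8,0.2,-0.24,0,0,0,0.8,0.2,-0.24,0,0,0,0.8,0.2,-0.24,0,0,0,0.8,0.2,-0.24,0,0,0]';python3 go.py)|grep nest
cat >> look.py <<'E'
print()
# sub-pixel: dark-line centroid in the strip, averaged over 8 frames, per x
fr=np.mean([cv2.cvtColor(manip.read_camera("top"),cv2.COLOR_RGB2GRAY) for _ in range(8)],0).astype(np.float32)
yy=np.arange(0,40,.25)
def line(xs,guess,half=3.5):
    out=[]
    for x in xs:
        u=proj("top",N(p,[[x,y,44] for y in yy])).astype(np.float32)
        v=cv2.remap(fr,u[:,:1],u[:,1:],cv2.INTER_LINEAR).ravel()
        m=abs(yy-guess)<=half; w=np.clip(np.median(v[m])+5-v,0,None)*m; 
        w=np.clip(np.percentile(v[m],70)-v,0,None)*m; out.append((w*yy).sum()/w.sum())
    return np.round(out,1)
gi=float(sys.argv[2])
i=line(np.arange(24,40,2),gi);k=line(np.arange(44,56,2),14.6)
print("index",i,"gauge",k,"med gap",np.median(i)-np.median(k))
E
python3 look.py b2 16
```

```text
t 18.62 nest [-125.9 -374.9] z 168.1 F [0.1 0.9 0.2] grip 0.0002
0 53 139 | 1 54 146 | 2 53 143 | 3 62 131 | 4 75 115 | 5 101 103 | 6 127 104 | 7 149 120 | 8 164 142 | 9 170 159 | 10 173 168 | 11 172 167 | 12 170 156 | 13 166 138 | 14 151 123 | 15 130 123 | 16 120 140 | 17 127 159 | 18 142 166 | 19 156 168 | 20 166 170 | 21 170 171 | 22 169 172 | 23 170 171 | 24 169 172 | 25 169 173 | 26 168 175 | 27 167 175 | 28 168 175 | 29 166 176 | 30 164 178 | 31 151 180 | 32 132 182 | 33 110 182 | 34 84 179 | 35 66 177 | 36 54 178 | 37 53 178 | 38 53 178 | 39 55 178 | 40 56 179 | 41 56 179 | 42 55 176 | 43 55 174 | 44 56 173 | 45 56 174 | 46 56 175 | 47 56 176 | 48 55 175 | 49 55 173 | 
index [16.  16.3 16.5 16.2 16.1 16.3 16.3 16.2] gauge [14.7 14.5 14.4 14.4 14.4 14.5] med gap 1.8000000000000007
```

View pics/b2.png

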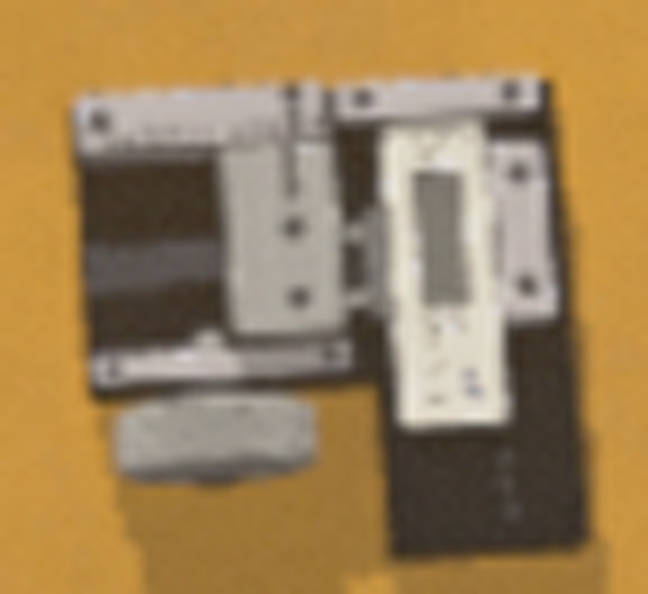

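The index is at (291,150) and the gauge line at (293,~115). The gap is ≈1.6 mm, the cell still sits at the stop, and the pad touches it. I'll do a short final stroke of ≈7 mm of rim.

```bash
python3 go.py -26,41,160; python3 -m pendant '[-0.832,-0.203,0.016,0,0,0,-0.832,-0.203,0.016,0,0,0,-0.832,-0.203,0.016,0,0,0,-0.832,-0.203,0.016,0,0,0,-0.832,-0.203,0.016,0,0,0,-0.832,-0.203,0.016,0,0,0,-0.832,-0.203,0.016,0,0,0,-0.832,-0.203,0.1,0,0,0,-0.832,-0.203,0.19,0,0,0,-0.832,-0.203,0.206,0,0,0,-0.832,-0.203,0.206,0,0,0]' >/dev/null; python3 go.py -26,41,50
```

```text
t 19.12 nest [-125.2 -370.9] z 167.8 F [-0.  -0.8 -0.3] grip 0.0006
shift [-0.8236 -0.1995  0.0156] turn [-0.     -0.      0.0004]
t 20.5 nest [-23.7  44.5] z 65.1 F [0.9 0.6 0.3] grip 0.0002
shift [0.0069 0.0046 0.0303] turn [ 0.0001 -0.     -0.    ]
```

```bash
(python3 -m pendant '[0.0069,0.004,0.015,0,0,0,0.0069,0.004,0.027,0,0,0,0.0069,0.004,0.032,0,0,0,0.0069,0.004,0.032,0,0,0]';python3 go.py;python3 -m pendant '[0.004,0,0,0,0,0,0.008,0,0,0,0,0,0.012,0,0,0,0,0,0.014,0,0,0,0,0,0.014,0,0,0,0,0]';python3 go.py) |grep -E "nest"
```

```text
t 21.0 nest [-25.2  41. ] z 51.0 F [-5.  -1.7 15.4] grip 0.0005
t 21.62 nest [-25.1  34.6] z 51.0 F [-5.4  0.9 15.9] grip 0.0008
```

```bash
(python3 -m pendant '[0,0,-0.1,0,0,0,0,0,-0.2,0,0,0,0.1,0.05,-0.24,0,0,0,0.8,0.2,-0.24,0,0,0,0.8,0.2,-0.24,0,0,0,0.8,0.2,-0.24,0,0,0,0.8,0.2,-0.24,0,0,0,0.8,0.2,-0.24,0,0,0,0.8,0.2,-0.24,0,0,0,0.8,0.2,-0.24,0,0,0]';python3 go.py)|grep nest
python3 look.py b3 15
```

```text
t 22.88 nest [-126.4 -369.3] z 169.2 F [-0.1 -0.1  0.6] grip 0.0006
0 51 139 | 1 54 147 | 2 58 145 | 3 83 132 | 4 117 117 | 5 151 104 | 6 166 104 | 7 172 120 | 8 175 141 | 9 171 159 | 10 172 170 | 11 171 168 | 12 157 156 | 13 139 138 | 14 125 124 | 15 122 123 | 16 129 140 | 17 143 159 | 18 158 166 | 19 166 168 | 20 169 171 | 21 171 172 | 22 171 173 | 23 170 171 | 24 169 172 | 25 168 174 | 26 168 175 | 27 169 174 | 28 173 174 | 29 165 175 | 30 152 178 | 31 126 181 | 32 96 183 | 33 71 182 | 34 57 179 | 35 56 177 | 36 55 179 | 37 56 179 | 38 56 178 | 39 54 177 | 40 54 178 | 41 54 179 | 42 55 176 | 43 56 173 | 44 56 173 | 45 56 175 | 46 56 175 | 47 55 175 | 48 55 173 | 49 55 172 | 
index [14.7 14.6 14.6 14.7 14.9 14.9 14.9 15. ] gauge [14.5 14.5 14.4 14.4 14.4 14.5] med gap 0.3500000000000014
```

View pics/b3.png

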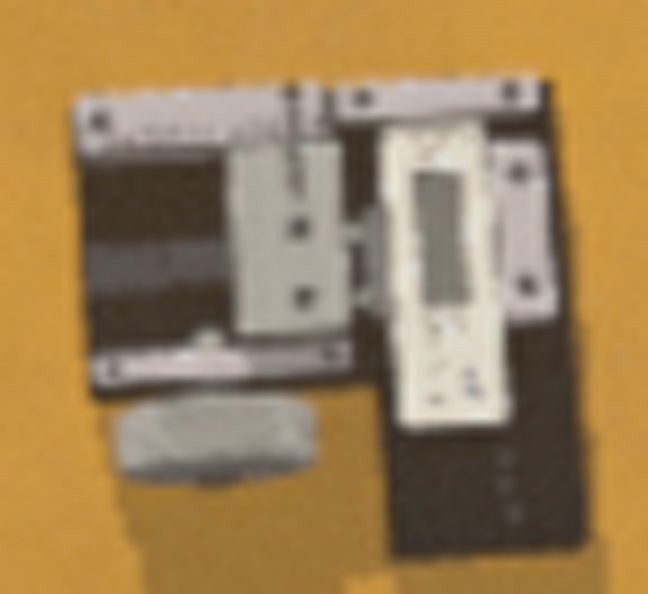

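The index and gauge lines almost run into one another at (295,150). The gap is ≈0.4 mm short, and the cell is at the stop and along the fence. One last nudge of ≈1.7 mm of rim.

```bash
python3 go.py -26,39,160; python3 -m pendant '[-0.825,-0.2,0.018,0,0,0,-0.825,-0.2,0.018,0,0,0,-0.825,-0.2,0.018,0,0,0,-0.825,-0.2,0.018,0,0,0,-0.825,-0.2,0.018,0,0,0,-0.825,-0.2,0.018,0,0,0,-0.825,-0.2,0.018,0,0,0,-0.825,-0.2,0.1,0,0,0,-0.825,-0.2,0.19,0,0,0,-0.825,-0.2,0.206,0,0,0,-0.825,-0.2,0.206,0,0,0]' >/dev/null; python3 go.py -26,39,50
```

```text
t 23.38 nest [-125.7 -365.4] z 168.8 F [ 0.1  0.1 -1.3] grip 0.0008
shift [-0.8084 -0.2006  0.0176] turn [-0.     -0.      0.0004]
t 24.75 nest [-25.7  46.5] z 66.1 F [ 0.4 -1.   0.9] grip 0.0006
shift [0.015  0.0005 0.0322] turn [ 0.0001 -0.     -0.    ]
```

```bash
(python3 -m pendant '[0.015,0,0.01,0,0,0,0.015,0,0.027,0,0,0,0.015,0,0.033,0,0,0,0.015,0,0.033,0,0,0]';python3 go.py;python3 -m pendant '[0.0017,0,0,0,0,0,0.0034,0,0,0,0,0,0.0034,0,0,0,0,0]';python3 go.py
python3 -m pendant '[0,0,-0.1,0,0,0,0,0,-0.2,0,0,0,0.1,0.05,-0.24,0,0,0,0.8,0.2,-0.24,0,0,0,0.8,0.2,-0.24,0,0,0,0.8,0.2,-0.24,0,0,0,0.8,0.2,-0.24,0,0,0,0.8,0.2,-0.24,0,0,0,0.8,0.2,-0.24,0,0,0,0.8,0.2,-0.24,0,0,0]')|grep nest
python3 look.py b4 15 | tail -1
python3 - <<'E'
from h import *
a=cv2.imread("pics/top0.png");b=np.load("t.npy")[:,:,::-1]
d=cv2.absdiff(a,b).max(2)
for n,(u,v) in dict(bottle=(425,192),vial=(411,229),timer=(220,180),tissue=(226,225)).items(): print(n,(d[v-20:v+20,u-20:u+20]>40).sum())
E
```

```text
t 25.25 nest [-25.3  38.8] z 51.0 F [-3.3 -1.1 12.8] grip 0.0004
t 25.62 nest [-25.3  37.9] z 51.0 F [-4.   1.5 11.7] grip 0.0006
index [14.8 14.7 14.6 14.7 14.9 14.9 14.7 14.8] gauge [14.4 14.5 14.4 14.4 14.4 14.5] med gap 0.34999999999999964
bottle 0
vial 0
timer 0
tissue 0
```

View pics/b4.png

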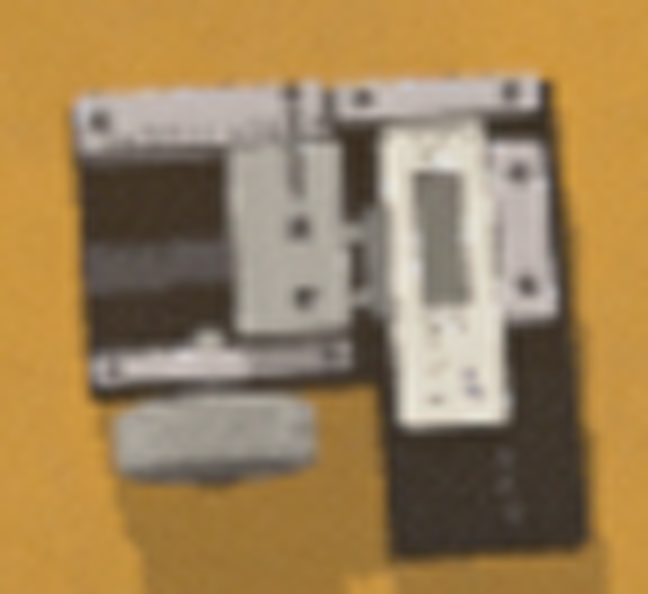

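The index and gauge lines read as one continuous line at x≈294–296. The cell lies at the stop and along the fence, and the bystanders show no pixel change. Handing in.

```bash
python3 -c "
from plant import manip
print(manip.get_state()['t']);print(manip.job_done())"
```

```text
27.375
the job is handed in; nothing more can be done
None
```

I pushed the flow cell home with the closed fingertips, then rolled the thumbwheel until the jaw's index line met the long gauge line. I handed the job in at 27.4 s, with the arm standing clear of the nest.

- **Flow cell:** while the jaw still stood off, I pushed it about 16 mm. The tool then stalled at the predicted spot, with the wrist force rising to about 8 N. Later top views show the cell at the end stop and along the fence.
- **Jaw:** I moved it only by the wheel, in two main strokes, two shorter ones and a small nudge, with about 9 to 30 N of downward force on the rim.
- **Last check on the line:** the index reads 0.2 to 0.35 mm short of the gauge line, not past it, which is about the limit of what the camera can resolve. My line measurement showed little or no movement from the last nudge. In the picture the two lines read as one.
- **Bottle, vial, timer and tissue box:** all four show no change between the first and last top pictures.
- **Less certain:** the flow cell's squareness to the fence was judged only by eye, in the top picture. The cell's edge and the fence's edge differ there by about 0.015 rad, which is within reading error.

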